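# Set the drill's clutch and direction for driving screws

### The arm

A 6-joint arm with a two-finger parallel gripper is mounted at the origin on the work surface. World frame = base frame: x ahead of the robot, y to its left, z up, the work surface at z = 0. Lengths are in m, angles in rad, forces in N, time in s.
With the tool pointing down it reaches from about 0.35 to 0.85 m from the base axis. Payload 8.1 kg.
Tool frame: the origin (TCP) lies where the fingers leave the gripper's body, on its centre line; the fingertips stand 73 mm ahead of it and the grasp point (between the pads) lies 54 mm ahead of it; y points along the fingers, z is the direction in which the jaws open and shut, and the axes are right-handed (so a half turn about y gives the same grasp; the last joint's range is limited). The gripper opens to 85 mm and grips with 20 to 120 N. Pads are 22 mm wide; open, the fingers measure 114 mm over their backs; the gripper's body (76 mm by 85 mm) begins 54 mm behind the grasp point. The pads swing forward as they close: fully open they stand 13 mm farther back than shut.
Start: joints at [-1.392, 0.13, 1.488, -0, 1.523, -0.085], TCP at [0.156, -0.579, 0.304] pointing down, gripper open.
Joint ranges: [-2.96, 2.96], [-0.89, 2.26], [0.02, 2.5], [-1.34, 4.48], [0, 2.73], [-2.66, 2.66]. Speed limits (rad/s): [2.39, 2.39, 2.79, 3.14, 3.14, 3.14].

### API

Orientations are given as [roll, pitch, yaw] about the fixed x, y, z axes, in that order (R = Rz(yaw) Ry(pitch) Rx(roll)).
In Python, from workcell import manip, imaging, finish_job, boxes_of gives the robot as it stands.
- The arm moves only by the tool send_rows, never from a script. Its argument "motion" is a list of rows, each an object with "fingers": the finger opening in mm, from 0 to 85.4; "delta_pos": the shift along the world's x, y, z in mm, a list of three; "roll": the turn about the world's z in degrees. A call has 1 to 20 rows; each row is the pose to reach, as a shift and turn from the pose commanded when the call began; what a row does not reach only later rows make up. A row lasts 1/8 s, in which the tool goes at most 62.5 mm and 10.7 degrees, less where a joint would pass 70% of its speed; a pose out of reach is approached as far as the arm can. A call with a gripper value outside its range is refused whole. The fingers move at their own pace and stop on an object; "grip_force" is the grip in N (left out, the last holds). Time passes only in rows, so rows that repeat a pose let the fingers close. It gives the time, the measured TCP pose, the force and the opening at its end, in the units of the state.
- manip.state(): the state, without advancing time (a new reading comes with each control period).
- imaging.grab_frame(name): name is "scene" or "top" or "wrist"; returns the picture (400x640x3 uint8, red, green, blue); there is no depth.
- imaging.camera_info(name): a dict with "camera_matrix" (3x3 intrinsics, pixels), "camera_from_world" (4x4, takes a point from world to camera coordinates); the wrist camera has in their place "hand_eye" (4x4, takes a point from camera to tool coordinates, whose origin is the TCP and whose axes are the tool frame's). Camera axes: x right, y down, z forward; pixel columns grow to the right and rows downward; lengths in m; the calibration is good to about 2 mm. The wrist camera is an equidistant fisheye: a pixel r from the principal point sees the ray r / f radians off the axis. A picture is of the moment at which its call begins: read the wrist's pose just before it. camera_info takes no time and is no camera call.
- finish_job(): hands the job in, once; it reports no verdict.
Trained networks look in the newest picture that a camera, given by its name, has taken for a name from the list of things; names that differ only in an ending like _2 or _b are one class to them, and where a whole thing is asked for, a point or a joint stands for the part that bears it (a point fixed in the world has none). Each returns a list of dicts, best first, with "score" (0 to 1); they miss things now and then, are a little off and sometimes report something else, mostly with a low value. They report only what shows in the picture. A call takes as long as a camera call.
- boxes_of(query, camera): "point" ([x, y, z] in m, in the coordinates of the camera as it stood for that picture, good to about 4 mm: the middle of the surface that is visible of it).
The state is a dict: "time_s": time; "qpos": joint angles; "qvel": joint speeds; "joint_torque": joint torques, N m; "eef_pos": TCP position; "ee_rot": TCP orientation; "contact_force": force on the tool from outside, world axes, zero at the start; "torque": the same for the moment, N m; "gripper_width": finger opening in m.
Only numpy, scipy, OpenCV 4.12 (cv2) and the standard library are available. Lean on these libraries where they do the work, as an engineer would, in place of code of your own. Each camera call takes 0.05 s, during which the arm holds its last target. There are 200 camera calls.

### The job

Get the cordless drill ready for driving the birdhouse screws while it lies in its open case: touching lightly with a fingertip and gripping nothing, press its direction selector fully in, and turn its clutch collar down, click by click, until the yellow line rests at the white arrow. Do not lift the drill or shove it out of its place, and leave the things around it where they stand.

Things in the scene. Friction and masses are not known exactly. Their poses are not given: they have to be found in the camera images.
- drill: Orange and black cordless drill, loose, 1.45 kg, 221 mm long with its bit, lying on its left side in a recess of the case with 3 mm of play. Origin as collar, 44 mm above the bench. Axes: z up; -y the way the chuck points; handle and battery lie towards -x. Chuck radius 22 mm, gear case and motor radius 29 to 31 mm.
- collar (a point): Centre of the clutch collar, on the drill's axis; axes as the drill's, does not turn. Its ribbed black grip spans y -13 to +13 mm: core radius 26.5 mm, 20 straight ribs 5 mm thick, tips on radius 31 mm (top 75 mm above the bench), 18 degrees apart; in every setting they lie 9, 27, 45.. degrees either side of straight up. Behind it, y +14 to +23 mm, a smooth scale band, radius 28 mm, with lines.
- clutch (a joint): Turn of the clutch collar, rad. 16 settings, 0 to 4.712, a click each 0.3142 (18 deg); it snaps to the nearest when let go; a click takes about 2 N at the ribs. Falls as the collar's top moves to the drill's -x (handle side). At 1.571 the yellow line (6th) is at the arrow, at 3.142 the green (11th), at 4.712 the red (16th); others are white. Starts 4 to 8 clicks above yellow.
- arrow (a point): Tip of the white arrow on the grey gear case, 3 mm behind the scale band, on the shoulder half-way between straight up and the drill's +x side.
- yellow_line (a point): Middle of the yellow line (4 x 9 mm) on the scale band; turns with the collar, starts on the underside.
- direction (a joint): Direction selector, m pressed in: 0 as it starts (7.5 mm proud of the drill's neck), 0.006 fully in (1.5 mm proud). Pressed straight down it takes 3 to 4 N and stays where it is left.
- direction_top (a point): Centre of the top of the direction selector, a black bar 11 x 15 mm with a white patch on top, in the orange neck between motor and trigger; 70 mm above the bench at the start. The round motor housing beside it, towards the drill's +x, has its crest 43 mm away, 75 mm above the bench; 20 mm away it is 65 mm high.
- case: Black open kit case, fixed: tray 320 x 360 x 50 mm, lid laid flat beyond its +x side. Origin under the tray's centre, axes parallel to the drill's.
- spare_battery: Loose spare battery, 115 x 76 x 53 mm, in the tray beside the drill; origin under its centre.
- pencil_cup: Loose light grey cup of pencils, 76 mm wide, 175 mm high, left of the case; origin under its centre.
- tape_measure: Loose yellow tape measure, 74 x 42 x 68 mm, right of the case; origin under its centre.
- glue_bottle: Loose glue bottle, 60 mm wide, 180 mm high, right of the case; origin under its centre.

How it is judged:
At the end, for the whole second after the job is handed in: The clutch collar rests in the setting with the yellow line at the arrow (within 0.11 rad, a third of a click), the direction selector is in by at least 4.8 of its 6 mm, and the drill lies flat in its tray within 12 mm of where it was (value of joint clutch between 1.461 and 1.681 rad and velocity of joint clutch between -0.1 and 0.1 rad/s and value of joint direction above 0.0048 m and distance of collar from where it was at the start of the episode below 0.012 m and angle between collar's own z axis and vertical below 0.1 rad); the robot touches nothing.
It fails at once if the drill is lifted, rolled or shoved out of its place (height (world z) of collar above 0.056 m or angle between collar's own z axis and vertical above 0.2 rad or distance of collar from where it was at the start of the episode above 0.02 m).
It fails at once if the fingers grip the drill or press it hard (contact force between the fingers and drill above 35 N).
It fails at once if the spare battery, cup, tape measure or glue bottle is moved or knocked over (distance of any of spare_battery, pencil_cup, tape_measure, glue_bottle from where it was at the start of the episode above 0.02 m or angle between any of pencil_cup, glue_bottle's own z axis and vertical above 0.3 rad).
It also fails if it takes over 64 s, if anything falls off the work surface, if the arm or the gripper's body presses on something with over 40 N, if the wrist force passes 120 N, or if a joint passes its speed limit or range.

## Working session

There is one attempt and no reset: what is moved stays moved. The work goes in short steps, Python scripts to look and compute and a tool call to move; the robot and the scene stay as the last step left them, time stands still between calls to the robot, and variables do not carry over. Pictures are saved under pics/ and viewed, about 8 in all and at most 12, crops included, and the job is handed in when it is done.

Besides the shell and the picture viewer there is one more tool, called in YAML: its name, and indented under it one key for each argument. send_rows: Moves the arm, as the interface text tells. Its arguments: {"type":"object","properties":{"motion":{"type":"array"},"grip_force":{"type":"number"}},"required":["motion"]}

```bash
mkdir -p pics; cat > h.py <<'E'
import numpy as np, cv2
from workcell import manip, imaging, finish_job, boxes_of
from scipy.spatial.transform import Rotation as R
def find(q,cam,n=1):
    i=imaging.camera_info(cam); out=[]
    for d in boxes_of(q,cam)[:n]:
        p=np.r_[d["point"],1]
        if cam=="wrist":
            s=manip.state(); T=np.eye(4); T[:3,:3]=R.from_euler("xyz",s["ee_rot"]).as_matrix(); T[:3,3]=s["eef_pos"]
            w=T@i["hand_eye"]@p
        else: w=np.linalg.inv(i["camera_from_world"])@p
        out.append((w[:3].round(4).tolist(),round(d["score"],2)))
    return out
def save(cam,name):
    f=imaging.grab_frame(cam); cv2.imwrite("pics/"+name,f[:,:,::-1]); return f
E
python3 - <<'E'
from h import *
print(manip.state())
for c in ["scene","top"]:
    save(c,c+"1.png")
    for q in ["drill","collar","arrow","yellow_line","direction_top","case","spare_battery","pencil_cup","tape_measure","glue_bottle"]: print(c,q,find(q,c,2))
a=cv2.imread("pics/scene1.png");b=cv2.imread("pics/top1.png")
cv2.imwrite("pics/both.png",np.vstack([cv2.resize(a,(480,300)),cv2.resize(b,(480,300))]))
E
```

```text
{'time_s': 0.0, 'qpos': array([-1.39242882e+00,  1.31166238e-01,  1.48929509e+00,  1.44323373e-05,
        1.52304107e+00, -8.53994386e-02]), 'qvel': array([-0.00071054, -0.00023471,  0.00039363,  0.00136613,  0.00180263,
       -0.00133161]), 'joint_torque': array([-1.44336165e-03, -5.69403183e+01, -5.00551307e+01, -9.17232455e-05,
        1.49606389e-02, -6.53682105e-05]), 'eef_pos': array([ 0.15638026, -0.57881385,  0.30283262]), 'ee_rot': array([-1.57269789e+00,  1.77255261e-04, -2.87782658e+00]), 'contact_force': array([0.30650617, 0.25843136, 0.52624677]), 'torque': array([-0.01993211, -0.03577466,  0.00971656]), 'gripper_width': 0.08554606353199272}
scene drill [([0.5268, 0.0753, 0.0616], 0.61)]
scene collar [([0.5281, 0.073, 0.0602], 0.7)]
scene arrow [([0.5267, 0.0761, 0.0624], 0.83)]
scene yellow_line [([0.5682, 0.04, 0.0604], 0.79)]
scene direction_top []
scene case [([0.7413, 0.078, 0.0223], 0.63)]
scene spare_battery [([0.4407, -0.0777, 0.0415], 0.84)]
scene pencil_cup [([0.3988, 0.304, 0.0782], 0.74), ([0.5259, 0.0738, 0.0607], 0.55)]
scene tape_measure [([0.5254, -0.2219, 0.0558], 0.63)]
scene glue_bottle [([0.6868, -0.1892, 0.0859], 0.91)]
top drill [([0.4907, 0.0903, 0.0724], 0.8)]
top collar [([0.4853, 0.0892, 0.0734], 0.71)]
top arrow [([0.4939, 0.0862, 0.0691], 0.72), ([0.3746, 0.3197, 0.0789], 0.33)]
top yellow_line [([0.5421, 0.0415, 0.0655], 0.93)]
top direction_top []
top case [([0.6411, 0.0909, 0.019], 0.69)]
top spare_battery [([0.4127, -0.063, 0.0472], 0.92)]
top pencil_cup [([0.3718, 0.3206, 0.0802], 0.57)]
top tape_measure [([0.4863, -0.2102, 0.0631], 0.66), ([0.5426, 0.0427, 0.069], 0.36)]
top glue_bottle [([0.6522, -0.1731, 0.1268], 0.93)]
```

View pics/top1.png

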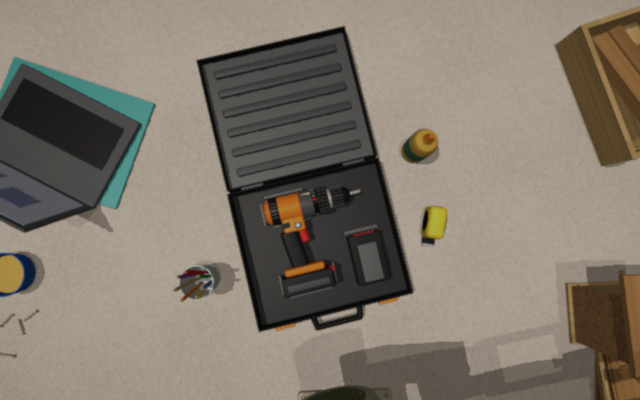

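send_rows:
  motion:
    - {"fingers": 0, "delta_pos": [345, 630, 0], "roll": 0}
    - {"fingers": 0, "delta_pos": [345, 630, 0], "roll": 0}
    - {"fingers": 0, "delta_pos": [345, 630, 0], "roll": 0}
    - {"fingers": 0, "delta_pos": [345, 630, 0], "roll": 0}
    - {"fingers": 0, "delta_pos": [345, 630, 0], "roll": 0}
    - {"fingers": 0, "delta_pos": [345, 630, 0], "roll": 0}
    - {"fingers": 0, "delta_pos": [345, 630, 0], "roll": 0}
    - {"fingers": 0, "delta_pos": [345, 630, 0], "roll": 0}
    - {"fingers": 0, "delta_pos": [345, 630, 0], "roll": 0}
    - {"fingers": 0, "delta_pos": [345, 630, 0], "roll": 0}
    - {"fingers": 0, "delta_pos": [345, 630, 0], "roll": 0}
    - {"fingers": 0, "delta_pos": [345, 630, 0], "roll": 0}
    - {"fingers": 0, "delta_pos": [345, 630, 0], "roll": 0}
  grip_force: 20

```text
time_s: 2.72
eef_pos: [0.5019, 0.0527, 0.3037]
ee_rot: [-1.571, -0.0, -2.874]
contact_force: [0.0, -0.7, -0.3]
gripper_width: -0.0002
```

```bash
python3 - <<'E'
from h import *
i=imaging.camera_info("wrist");print(i)
s=manip.state();print(s["time_s"],s["eef_pos"],s["ee_rot"],s["gripper_width"],s["contact_force"])
save("wrist","w1.png")
for q in ["drill","collar","arrow","yellow_line","direction_top","direction","clutch"]: print(q,find(q,"wrist",2))
E
```

```text
{'camera_matrix': array([[309.70691629,   0.        , 317.11570423],
       [  0.        , 309.70691629, 198.2463467 ],
       [  0.        ,   0.        ,   1.        ]]), 'hand_eye': array([[-5.24029790e-05,  9.51937224e-01,  3.06293192e-01,
        -7.82199757e-02],
       [ 2.65381495e-04, -3.06293168e-01,  9.51937196e-01,
        -6.90375113e-02],
       [ 9.99999963e-01,  1.31168890e-04, -2.36575849e-04,
        -4.18566846e-04],
       [ 0.00000000e+00,  0.00000000e+00,  0.00000000e+00,
         1.00000000e+00]])}
2.725 [0.50188239 0.05265608 0.30368932] [-1.57120584e+00 -2.83104789e-04 -2.87440564e+00] -0.00021958472453077852 [ 0.00275035 -0.74208004 -0.26562819]
drill [([0.5182, 0.0952, 0.0627], 0.74)]
collar [([0.5222, 0.0889, 0.0664], 0.87)]
arrow [([0.5201, 0.088, 0.0592], 0.75)]
yellow_line [([0.5469, 0.0417, 0.0669], 0.97)]
direction_top [([0.5441, 0.0442, 0.0657], 0.64), ([0.4912, 0.0978, 0.0694], 0.53)]
direction [([0.4935, 0.0936, 0.0698], 0.7)]
clutch [([0.5495, 0.0407, 0.069], 0.88)]
```

View pics/w1.png

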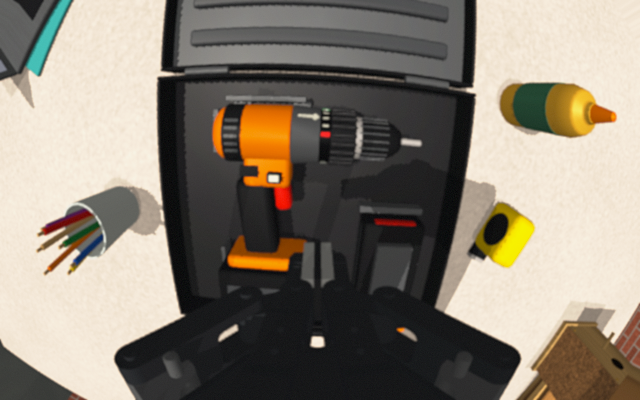

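```bash
python3 - <<'E'
import cv2
a=cv2.imread("pics/w1.png")[85:265,210:430]
cv2.imwrite("pics/c1.png",cv2.resize(a,None,fx=3.3,fy=3.3,interpolation=cv2.INTER_CUBIC))
E
```

```text
(no output)
```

View pics/c1.png

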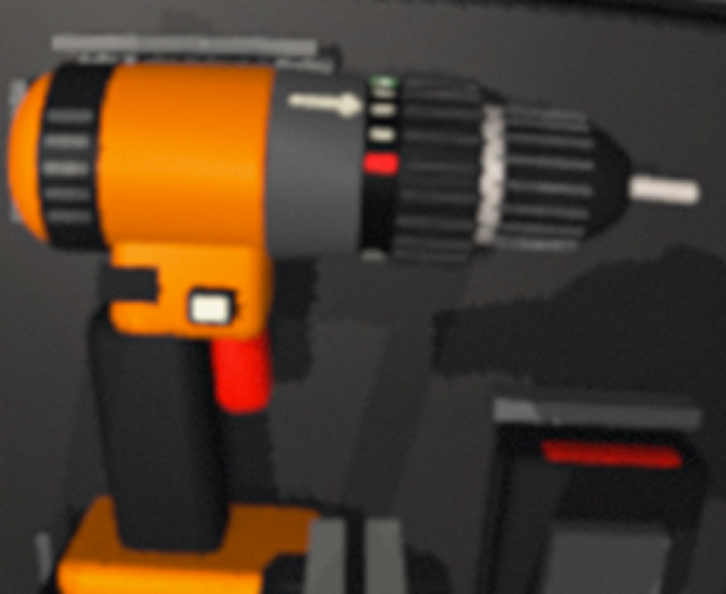

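```bash
cat >> h.py <<'E'
def cam(s):
    i=imaging.camera_info("wrist");T=np.eye(4); T[:3,:3]=R.from_euler("xyz",s["ee_rot"]).as_matrix(); T[:3,3]=s["eef_pos"]
    return T@i["hand_eye"],i["camera_matrix"]
def pix2w(s,uv,z):
    C,K=cam(s);d=(np.array(uv,float)-K[:2,2])/K[0,0];r=np.linalg.norm(d)
    ray=C[:3,:3]@np.r_[d/r*np.sin(r),np.cos(r)];o=C[:3,3];return o+ray*(z-o[2])/ray[2]
def w2pix(s,P):
    C,K=cam(s);p=(np.linalg.inv(C)@np.r_[P,1])[:3];r=np.arctan2(np.hypot(*p[:2]),p[2]);return K[:2,2]+K[0,0]*r*p[:2]/np.hypot(*p[:2])
def d2w(pose,p):
    x,y,a=pose;return np.array([x+np.cos(a)*p[0]-np.sin(a)*p[1],y+np.sin(a)*p[0]+np.cos(a)*p[1],.044+p[2]])
E
python3 - <<'E'
from h import *
from scipy.optimize import least_squares
s=manip.state()
c=lambda x,y:np.array([210+(x+.5)/3.3-.5,85+(y+.5)/3.3-.5])
print("cam",cam(s)[0][:3,3])
print("dir",pix2w(s,c(210,307),.07),"bit",pix2w(s,c(697,192),.044),"chuckface",pix2w(s,c(630,187),.044))
A=.0205
obs=[((A,.026,A),c(362,104),1),((0,None,0),c(697,192),1),((-.043,None,.026),c(210,307),1)]
def res(p):
    o=[w2pix(s,d2w(p[:3],(A,.026,A)))-c(362,104), w2pix(s,d2w(p[:3],(0,p[3],0)))-c(697,192), w2pix(s,d2w(p[:3],(-.043,p[4],.026)))-c(210,307)]
    return np.concatenate(o)
r=least_squares(res,[.545,.04,.17,-.09,.06],x_scale=[.01,.01,.1,.01,.01]);print(r.x,r.fun)
p=r.x[:3]
for a in range(-81,100,18):
    t=np.radians(a);q=w2pix(s,d2w(p,(.028*np.sin(t),.0185,.028*np.cos(t))));print(a,((q+.5-[210,85])*3.3-.5).round(0))
for y in(-.013,.013,.023): print(y,[((w2pix(s,d2w(p,(x,y,z)))+.5-[210,85])*3.3-.5).round(0) for x,z in((0,.031),(.02,.02),(-.02,.02))])
a=cv2.imread("pics/w1.png")[100:175,300:370]
cv2.imwrite("pics/c2.png",cv2.resize(a,None,fx=8,fy=8,interpolation=cv2.INTER_CUBIC))
E
```

```text
cam [0.57672319 0.07057    0.37315763]
dir [0.49225836 0.0939581  0.07      ] bit [ 0.56652653 -0.05100057  0.044     ] chuckface [ 0.56116391 -0.02783644  0.044     ]
[ 0.54863285  0.0351038   0.20570653 -0.08794301  0.06912367] [-0.01178337  0.20571531  0.00647615 -0.06315427  0.00772458 -0.15667316]
-81 [376. 253.]
-63 [377. 249.]
-45 [379. 237.]
-27 [381. 217.]
-9 [383. 191.]
9 [384. 162.]
27 [386. 133.]
45 [387. 108.]
63 [387.  91.]
81 [387.  81.]
99 [386.  81.]
-0.013 [array([491., 185.]), array([491., 115.]), array([481., 244.])]
0.013 [array([403., 179.]), array([405., 109.]), array([397., 239.])]
0.023 [array([368., 177.]), array([372., 107.]), array([364., 237.])]
```

View pics/c2.png

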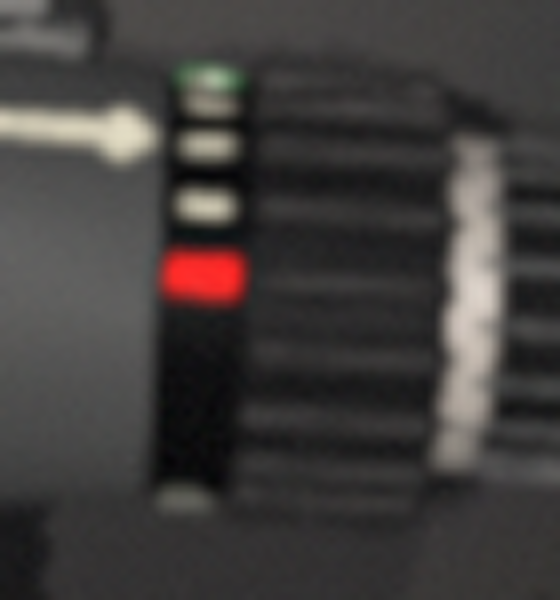

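send_rows:
  motion:
    - {"fingers": 0, "delta_pos": [-11.5, 41, -20], "roll": -3.5}
    - {"fingers": 0, "delta_pos": [-11.5, 41, -75], "roll": -3.5}
    - {"fingers": 0, "delta_pos": [-11.5, 41, -125], "roll": -3.5}
    - {"fingers": 0, "delta_pos": [-11.5, 41, -150], "roll": -3.5}
    - {"fingers": 0, "delta_pos": [-11.5, 41, -150], "roll": -3.5}
    - {"fingers": 0, "delta_pos": [-11.5, 41, -150], "roll": -3.5}

```text
time_s: 3.88
eef_pos: [0.4908, 0.0915, 0.1554]
ee_rot: [-1.571, 0.002, -2.939]
contact_force: [0.2, -0.4, 1.3]
gripper_width: -0.0003
```

```bash
python3 - <<'E'
from h import *
s=manip.state();print(s["time_s"],s["eef_pos"],s["ee_rot"],s["contact_force"])
save("wrist","w2.png")
print(w2pix(s,(.4923,.094,.07)), [w2pix(s,s["eef_pos"]-[0,0,.073]+np.r_[d,0]) for d in ([0,0],[.011,0],[0,.01])])
a=cv2.imread("pics/w2.png")[40:340,160:480]
cv2.imwrite("pics/c3.png",cv2.resize(a,None,fx=2,fy=2,interpolation=cv2.INTER_CUBIC))
E
```

```text
3.875 [0.49083926 0.09153478 0.15542628] [-1.57056845e+00  1.97002891e-03 -2.93942587e+00] [ 0.24543108 -0.44164525  1.3171821 ]
[314.03149841 244.13405913] [array([317.9038551 , 257.91961993]), array([322.2876853 , 239.30710478]), array([299.00950741, 254.47353386])]
```

View pics/c3.png

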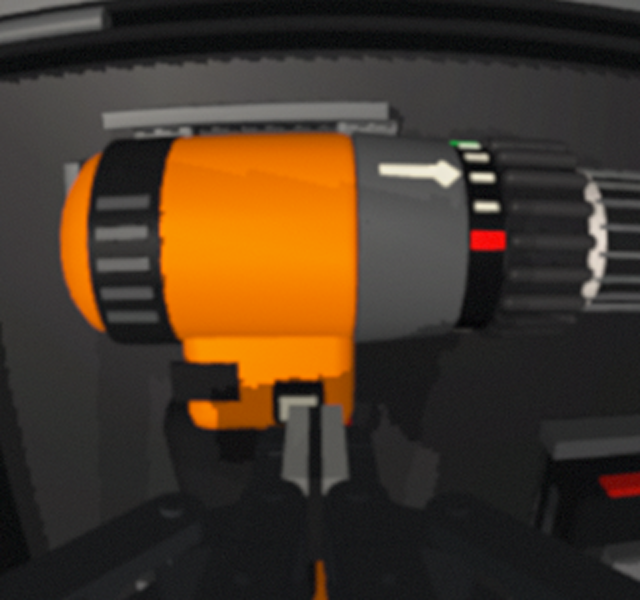

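send_rows:
  motion:
    - {"fingers": 0, "delta_pos": [-0.5, 4.5, 0], "roll": 0}
    - {"fingers": 0, "delta_pos": [-0.5, 4.5, -8], "roll": 0}
    - {"fingers": 0, "delta_pos": [-0.5, 4.5, -12], "roll": 0}
    - {"fingers": 0, "delta_pos": [-0.5, 4.5, -14], "roll": 0}
    - {"fingers": 0, "delta_pos": [-0.5, 4.5, -15], "roll": 0}
    - {"fingers": 0, "delta_pos": [-0.5, 4.5, -15], "roll": 0}

```text
time_s: 4.68
eef_pos: [0.4895, 0.0963, 0.1389]
ee_rot: [-1.571, -0.0, -2.939]
contact_force: [-0.3, 1.5, 0.4]
gripper_width: 0.0001
```

send_rows:
  motion:
    - {"fingers": 0, "delta_pos": [0, 0, -1], "roll": 0}
    - {"fingers": 0, "delta_pos": [0, 0, -2], "roll": 0}
    - {"fingers": 0, "delta_pos": [0, 0, -2.5], "roll": 0}
    - {"fingers": 0, "delta_pos": [0, 0, -2.5], "roll": 0}

```text
time_s: 5.18
eef_pos: [0.4896, 0.0963, 0.1371]
ee_rot: [-1.571, 0.0, -2.939]
contact_force: [-3.1, 0.9, 9.0]
gripper_width: 0.0003
```

send_rows:
  motion:
    - {"fingers": 0, "delta_pos": [0, 0, -0.8], "roll": 0}
    - {"fingers": 0, "delta_pos": [0, 0, -0.8], "roll": 0}

```text
time_s: 5.42
eef_pos: [0.4897, 0.0963, 0.1369]
ee_rot: [-1.571, 0.0, -2.939]
contact_force: [-7.0, -0.1, 15.3]
gripper_width: -0.0001
```

send_rows:
  motion:
    - {"fingers": 0, "delta_pos": [0, 0, 30], "roll": 0}
    - {"fingers": 0, "delta_pos": [15, -33, 30], "roll": 0}
    - {"fingers": 0, "delta_pos": [31, -67, 30], "roll": 0}
    - {"fingers": 0, "delta_pos": [31, -67, 28], "roll": 0}
    - {"fingers": 0, "delta_pos": [31, -67, 28], "roll": 0}
    - {"fingers": 0, "delta_pos": [31, -67, 28], "roll": 0}

```text
time_s: 6.18
eef_pos: [0.5199, 0.0299, 0.1632]
ee_rot: [-1.571, -0.001, -2.938]
contact_force: [0.2, 0.3, -0.1]
gripper_width: -0.0002
```

```bash
python3 - <<'E'
from h import *
s=manip.state();print(s["time_s"],s["eef_pos"],s["ee_rot"],s["contact_force"])
save("wrist","w3.png")
p=(.5486,.0351,.2057)
o=np.array([150,50])
a=cv2.imread("pics/w3.png")[50:300,150:450]
a=cv2.resize(a,None,fx=2.6,fy=2.6,interpolation=cv2.INTER_CUBIC)
f=lambda q:np.round((w2pix(s,d2w(p,q))-o+.5)*2.6-.5).astype(int)
A=.0205
print("arrow",f((A,.026,A)))
for ang in (9,27,45):
    t=np.radians(ang);print(ang,f((.028*np.sin(t),.0185,.028*np.cos(t))))
print("dir",f((-.043,.0691,.020)))
cv2.imwrite("pics/c4.png",a)
E
```

```text
6.175 [0.51991229 0.02994405 0.1631851 ] [-1.57113597e+00 -8.54232250e-04 -2.93811804e+00] [ 0.23314523  0.26470518 -0.07168144]
arrow [318 272]
9 [352 354]
27 [352 312]
45 [354 274]
dir [160 533]
```

View pics/c4.png

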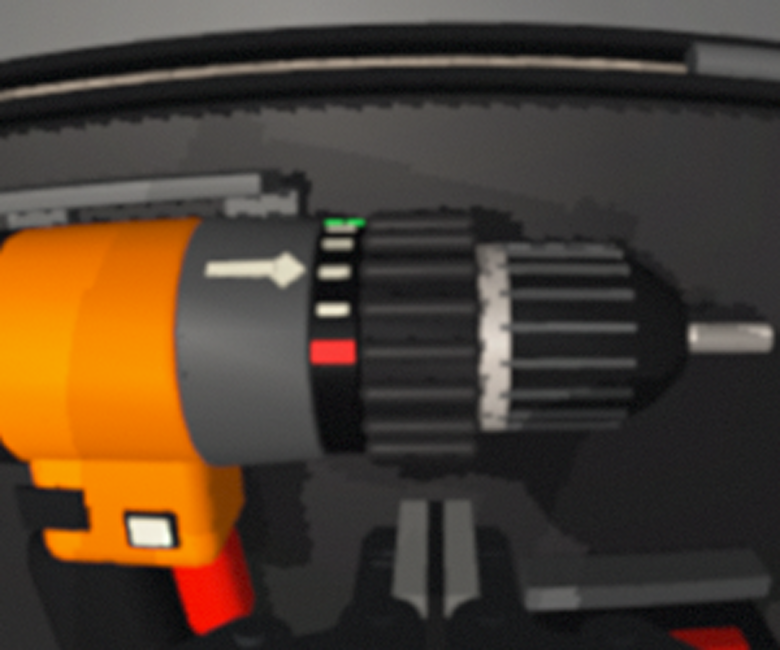

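send_rows:
  motion:
    - {"fingers": 0, "delta_pos": [-3.4, 2.1, 0], "roll": 0}
    - {"fingers": 0, "delta_pos": [-3.4, 2.1, -17], "roll": 0}
    - {"fingers": 0, "delta_pos": [-3.4, 2.1, -17], "roll": 0}
    - {"fingers": 0, "delta_pos": [0.4, 2.9, -22.4], "roll": 0}
    - {"fingers": 0, "delta_pos": [0.4, 2.9, -22.4], "roll": 0}
    - {"fingers": 0, "delta_pos": [0.4, 2.9, -22.4], "roll": 0}

```text
time_s: 6.98
eef_pos: [0.521, 0.0321, 0.1413]
ee_rot: [-1.571, 0.0, -2.939]
contact_force: [-0.1, 0.1, -1.0]
gripper_width: -0.0001
```

send_rows:
  motion:
    - {"fingers": 0, "delta_pos": [-1.6, -0.3, -1.4], "roll": 0}
    - {"fingers": 0, "delta_pos": [-3.4, -0.7, -3.0], "roll": 0}
    - {"fingers": 0, "delta_pos": [-5, -1, -4.7], "roll": 0}
    - {"fingers": 0, "delta_pos": [-6.4, -1.3, -6.5], "roll": 0}
    - {"fingers": 0, "delta_pos": [-6.4, -1.3, -6.5], "roll": 0}

```text
time_s: 7.6
eef_pos: [0.5142, 0.0308, 0.1345]
ee_rot: [-1.571, -0.0, -2.939]
contact_force: [0.7, -0.3, -0.1]
gripper_width: -0.0001
```

```bash
cat > look.py <<'E'
from h import *
import sys
s=manip.state();print(s["time_s"],s["eef_pos"].round(4),s["contact_force"].round(1))
f=save("wrist",sys.argv[1]+".png").astype(int)
p=(.548,.0386,.2057)
# color along scale band: report colored blobs' angle
def ang(uv):
    ts=np.radians(np.arange(-80,120,1.)); q=np.array([w2pix(s,d2w(p,(.028*np.sin(t),.0185,.028*np.cos(t)))) for t in ts])
    k=np.argmin(np.linalg.norm(q-uv,axis=1));return np.degrees(ts[k]).round(),np.linalg.norm(q[k]-uv).round(1)
c=w2pix(s,d2w(p,(0,.0185,.028)));r,g,b=f[...,0],f[...,1],f[...,2]
yy,xx=np.mgrid[:400,:640];win=(abs(xx-c[0])<20)&(abs(yy-c[1])<70)
for n,m in dict(red=(r>140)&(g<90)&(b<90),green=(g>r+50)&(g>b+30),yellow=(r>140)&(g>120)&(b<90),white=(r>130)&(g>120)&(b>100)).items():
    k,_,st,ce=cv2.connectedComponentsWithStats((m&win).astype(np.uint8))
    print(n,[(ce[i].round(0).tolist(),int(st[i,4]),ang(ce[i])) for i in range(1,k) if st[i,4]>8])
E
python3 look.py w4
```

```text
7.6 [0.5142 0.0308 0.1345] [ 0.7 -0.3 -0.1]
red [([274.0, 190.0], 210, (np.float64(10.0), np.float64(1.2)))]
green [([286.0, 131.0], 11, (np.float64(108.0), np.float64(3.7)))]
yellow []
white [([278.0, 133.0], 32, (np.float64(82.0), np.float64(1.5))), ([276.0, 140.0], 48, (np.float64(64.0), np.float64(1.6))), ([257.0, 152.0], 34, (np.float64(46.0), np.float64(18.5))), ([275.0, 153.0], 57, (np.float64(46.0), np.float64(1.1))), ([274.0, 171.0], 67, (np.float64(28.0), np.float64(1.4)))]
```

```bash
python3 - <<'E'
import cv2
a=cv2.imread("pics/w4.png")[110:310,220:420]
cv2.imwrite("pics/c5.png",cv2.resize(a,None,fx=3,fy=3,interpolation=cv2.INTER_CUBIC))
E
```

```text
(no output)
```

View pics/c5.png

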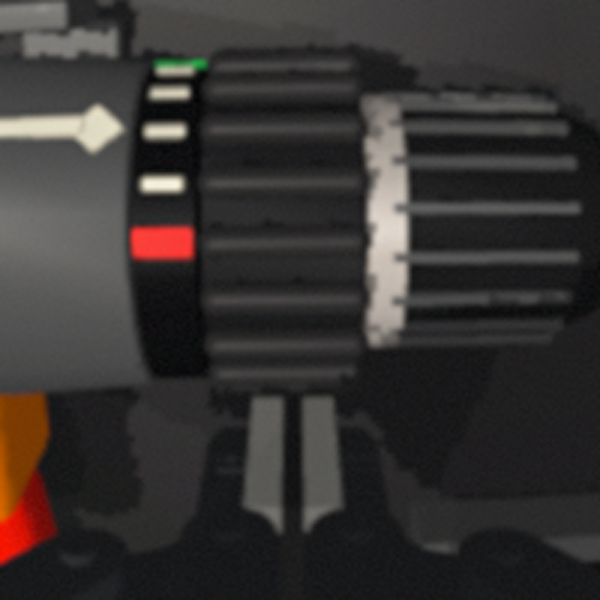

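send_rows:
  motion:
    - {"fingers": 0, "delta_pos": [-5.1, -1.1, 3.9], "roll": 0}
    - {"fingers": 0, "delta_pos": [1, 0.3, 12], "roll": 0}
    - {"fingers": 0, "delta_pos": [4, 1, 12], "roll": 0}
    - {"fingers": 0, "delta_pos": [8.8, 1.8, 6.5], "roll": 0}
    - {"fingers": 0, "delta_pos": [8.8, 1.8, 6.5], "roll": 0}
    - {"fingers": 0, "delta_pos": [7.2, 1.5, 5.1], "roll": 0}
    - {"fingers": 0, "delta_pos": [5.4, 1.1, 3.5], "roll": 0}
    - {"fingers": 0, "delta_pos": [3.8, 0.8, 1.8], "roll": 0}
    - {"fingers": 0, "delta_pos": [2.4, 0.5, 0], "roll": 0}
    - {"fingers": 0, "delta_pos": [2.4, 0.5, 0], "roll": 0}

```text
time_s: 8.9
eef_pos: [0.5162, 0.0313, 0.1341]
ee_rot: [-1.571, -0.001, -2.939]
contact_force: [-1.3, 0.4, -0.4]
gripper_width: -0.0001
```

```bash
python3 look.py w5
```

```text
8.9 [0.5162 0.0313 0.1341] [-1.3  0.4 -0.4]
red [([275.0, 213.0], 179, (np.float64(-8.0), np.float64(1.1)))]
green [([278.0, 138.0], 77, (np.float64(80.0), np.float64(1.5)))]
yellow []
white [([276.0, 144.0], 40, (np.float64(65.0), np.float64(1.7))), ([258.0, 156.0], 37, (np.float64(46.0), np.float64(18.6))), ([275.0, 157.0], 55, (np.float64(46.0), np.float64(1.2))), ([274.0, 175.0], 70, (np.float64(28.0), np.float64(1.3))), ([274.0, 195.0], 84, (np.float64(10.0), np.float64(1.3)))]
```

send_rows:
  motion:
    - {"fingers": 0, "delta_pos": [-5.1, -1.1, 3.9], "roll": 0}
    - {"fingers": 0, "delta_pos": [-1.4, -0.3, 12], "roll": 0}
    - {"fingers": 0, "delta_pos": [1.6, 0.4, 12], "roll": 0}
    - {"fingers": 0, "delta_pos": [6.7, 1.4, 6.5], "roll": 0}
    - {"fingers": 0, "delta_pos": [6.7, 1.4, 6.5], "roll": 0}
    - {"fingers": 0, "delta_pos": [5.1, 1.1, 5.1], "roll": 0}
    - {"fingers": 0, "delta_pos": [3.3, 0.7, 3.5], "roll": 0}
    - {"fingers": 0, "delta_pos": [1.7, 0.4, 1.8], "roll": 0}
    - {"fingers": 0, "delta_pos": [0.3, 0.1, 0], "roll": 0}
    - {"fingers": 0, "delta_pos": [0.3, 0.1, 0], "roll": 0}
    - {"fingers": 0, "delta_pos": [-5.1, -1.1, 3.9], "roll": 0}
    - {"fingers": 0, "delta_pos": [-1.4, -0.3, 12], "roll": 0}
    - {"fingers": 0, "delta_pos": [1.6, 0.4, 12], "roll": 0}
    - {"fingers": 0, "delta_pos": [6.7, 1.4, 6.5], "roll": 0}
    - {"fingers": 0, "delta_pos": [6.7, 1.4, 6.5], "roll": 0}
    - {"fingers": 0, "delta_pos": [5.1, 1.1, 5.1], "roll": 0}
    - {"fingers": 0, "delta_pos": [3.3, 0.7, 3.5], "roll": 0}
    - {"fingers": 0, "delta_pos": [1.7, 0.4, 1.8], "roll": 0}
    - {"fingers": 0, "delta_pos": [0.3, 0.1, 0], "roll": 0}
    - {"fingers": 0, "delta_pos": [0.3, 0.1, 0], "roll": 0}

```text
time_s: 11.45
eef_pos: [0.5163, 0.0311, 0.1342]
ee_rot: [-1.571, -0.003, -2.939]
contact_force: [-6.6, -1.6, 7.1]
gripper_width: 0.0001
```

```bash
python3 look.py w6
```

```text
11.45 [0.5163 0.0311 0.1342] [-6.6 -1.6  7.1]
red [([278.0, 237.0], 64, (np.float64(-44.0), np.float64(1.0)))]
green [([274.0, 160.0], 222, (np.float64(43.0), np.float64(1.3)))]
yellow []
white [([277.0, 137.0], 25, (np.float64(79.0), np.float64(1.9))), ([275.0, 146.0], 49, (np.float64(61.0), np.float64(1.8))), ([257.0, 156.0], 43, (np.float64(46.0), np.float64(18.8))), ([273.0, 179.0], 81, (np.float64(25.0), np.float64(1.4))), ([273.0, 198.0], 82, (np.float64(6.0), np.float64(1.5))), ([275.0, 216.0], 65, (np.float64(-11.0), np.float64(1.1))), ([277.0, 230.0], 48, (np.float64(-29.0), np.float64(0.6)))]
```

send_rows:
  motion:
    - {"fingers": 0, "delta_pos": [-5.1, -1.1, 3.9], "roll": 0}
    - {"fingers": 0, "delta_pos": [-1.4, -0.3, 12], "roll": 0}
    - {"fingers": 0, "delta_pos": [1.6, 0.4, 12], "roll": 0}
    - {"fingers": 0, "delta_pos": [6.3, 1.3, 6.6], "roll": 0}
    - {"fingers": 0, "delta_pos": [6.3, 1.3, 6.6], "roll": 0}
    - {"fingers": 0, "delta_pos": [4.7, 1.0, 5.2], "roll": 0}
    - {"fingers": 0, "delta_pos": [2.9, 0.6, 3.6], "roll": 0}
    - {"fingers": 0, "delta_pos": [1.3, 0.3, 2], "roll": 0}
    - {"fingers": 0, "delta_pos": [-0.2, 0, 0.3], "roll": 0}
    - {"fingers": 0, "delta_pos": [-0.2, 0, 0.3], "roll": 0}
    - {"fingers": 0, "delta_pos": [-5.1, -1.1, 3.9], "roll": 0}
    - {"fingers": 0, "delta_pos": [-1.4, -0.3, 12], "roll": 0}
    - {"fingers": 0, "delta_pos": [1.6, 0.4, 12], "roll": 0}
    - {"fingers": 0, "delta_pos": [6.3, 1.3, 6.6], "roll": 0}
    - {"fingers": 0, "delta_pos": [6.3, 1.3, 6.6], "roll": 0}
    - {"fingers": 0, "delta_pos": [4.7, 1.0, 5.2], "roll": 0}
    - {"fingers": 0, "delta_pos": [2.9, 0.6, 3.6], "roll": 0}
    - {"fingers": 0, "delta_pos": [1.3, 0.3, 2], "roll": 0}
    - {"fingers": 0, "delta_pos": [-0.2, 0, 0.3], "roll": 0}
    - {"fingers": 0, "delta_pos": [-0.2, 0, 0.3], "roll": 0}

```text
time_s: 14.0
eef_pos: [0.5164, 0.0314, 0.1344]
ee_rot: [-1.571, -0.001, -2.939]
contact_force: [-0.2, -0.1, -0.1]
gripper_width: -0.0
```

```bash
python3 look.py w7
```

```text
14.0 [0.5164 0.0314 0.1344] [-0.2 -0.1 -0.1]
red []
green [([274.0, 195.0], 252, (np.float64(10.0), np.float64(1.3)))]
yellow []
white [([278.0, 137.0], 34, (np.float64(82.0), np.float64(1.9))), ([276.0, 144.0], 44, (np.float64(65.0), np.float64(2.3))), ([258.0, 157.0], 39, (np.float64(46.0), np.float64(18.8))), ([275.0, 157.0], 54, (np.float64(47.0), np.float64(1.4))), ([274.0, 175.0], 71, (np.float64(28.0), np.float64(1.5))), ([275.0, 213.0], 68, (np.float64(-8.0), np.float64(1.2))), ([277.0, 228.0], 48, (np.float64(-25.0), np.float64(0.7))), ([279.0, 236.0], 24, (np.float64(-41.0), np.float64(0.7))), ([280.0, 240.0], 23, (np.float64(-53.0), np.float64(0.8)))]
```

Five clicks done, green at 10°. Three remain; two now.

send_rows:
  motion:
    - {"fingers": 0, "delta_pos": [-5.1, -1.1, 3.9], "roll": 0}
    - {"fingers": 0, "delta_pos": [-1.4, -0.3, 12], "roll": 0}
    - {"fingers": 0, "delta_pos": [1.6, 0.4, 12], "roll": 0}
    - {"fingers": 0, "delta_pos": [6.5, 1.3, 6.3], "roll": 0}
    - {"fingers": 0, "delta_pos": [6.5, 1.3, 6.3], "roll": 0}
    - {"fingers": 0, "delta_pos": [4.9, 1.0, 4.9], "roll": 0}
    - {"fingers": 0, "delta_pos": [3.1, 0.6, 3.3], "roll": 0}
    - {"fingers": 0, "delta_pos": [1.5, 0.3, 1.7], "roll": 0}
    - {"fingers": 0, "delta_pos": [0, 0, 0], "roll": 0}
    - {"fingers": 0, "delta_pos": [0, 0, 0], "roll": 0}
    - {"fingers": 0, "delta_pos": [-5.1, -1.1, 3.9], "roll": 0}
    - {"fingers": 0, "delta_pos": [-1.4, -0.3, 12], "roll": 0}
    - {"fingers": 0, "delta_pos": [1.6, 0.4, 12], "roll": 0}
    - {"fingers": 0, "delta_pos": [6.5, 1.3, 6.3], "roll": 0}
    - {"fingers": 0, "delta_pos": [6.5, 1.3, 6.3], "roll": 0}
    - {"fingers": 0, "delta_pos": [4.9, 1.0, 4.9], "roll": 0}
    - {"fingers": 0, "delta_pos": [3.1, 0.6, 3.3], "roll": 0}
    - {"fingers": 0, "delta_pos": [1.5, 0.3, 1.7], "roll": 0}
    - {"fingers": 0, "delta_pos": [0, 0, 0], "roll": 0}
    - {"fingers": 0, "delta_pos": [0, 0, 0], "roll": 0}

```text
time_s: 16.55
eef_pos: [0.5163, 0.0315, 0.1344]
ee_rot: [-1.571, -0.001, -2.939]
contact_force: [-1.5, 0.6, -0.8]
gripper_width: 0.0002
```

```bash
python3 look.py w8
```

```text
16.55 [0.5163 0.0315 0.1344] [-1.5  0.6 -0.8]
red []
green [([277.0, 227.0], 184, (np.float64(-25.0), np.float64(0.6)))]
yellow [([276.0, 145.0], 122, (np.float64(64.0), np.float64(1.9)))]
white [([278.0, 137.0], 35, (np.float64(82.0), np.float64(1.8))), ([258.0, 157.0], 39, (np.float64(46.0), np.float64(18.8))), ([275.0, 157.0], 56, (np.float64(47.0), np.float64(1.5))), ([274.0, 175.0], 72, (np.float64(28.0), np.float64(1.5))), ([274.0, 194.0], 86, (np.float64(10.0), np.float64(1.5))), ([275.0, 213.0], 67, (np.float64(-8.0), np.float64(1.1))), ([279.0, 236.0], 24, (np.float64(-42.0), np.float64(0.7))), ([280.0, 240.0], 23, (np.float64(-53.0), np.float64(0.9)))]
```

One more click, then withdraw outward and up 100 mm or so.

send_rows:
  motion:
    - {"fingers": 0, "delta_pos": [-5.1, -1.1, 3.9], "roll": 0}
    - {"fingers": 0, "delta_pos": [-1.4, -0.3, 12], "roll": 0}
    - {"fingers": 0, "delta_pos": [1.6, 0.4, 12], "roll": 0}
    - {"fingers": 0, "delta_pos": [6.5, 1.3, 6.3], "roll": 0}
    - {"fingers": 0, "delta_pos": [6.5, 1.3, 6.3], "roll": 0}
    - {"fingers": 0, "delta_pos": [4.9, 1.0, 4.9], "roll": 0}
    - {"fingers": 0, "delta_pos": [3.1, 0.6, 3.3], "roll": 0}
    - {"fingers": 0, "delta_pos": [1.5, 0.3, 1.7], "roll": 0}
    - {"fingers": 0, "delta_pos": [0, 0, 0], "roll": 0}
    - {"fingers": 0, "delta_pos": [0, 0, 0], "roll": 0}
    - {"fingers": 0, "delta_pos": [-6, -1.3, 4.5], "roll": 0}
    - {"fingers": 0, "delta_pos": [-12, -2.5, 15], "roll": 0}
    - {"fingers": 0, "delta_pos": [-12, -2.5, 35], "roll": 0}
    - {"fingers": 0, "delta_pos": [-12, -2.5, 35], "roll": 0}
    - {"fingers": 0, "delta_pos": [-12, -2.5, 35], "roll": 0}

```text
time_s: 18.48
eef_pos: [0.5049, 0.0289, 0.17]
ee_rot: [-1.571, 0.0, -2.939]
contact_force: [-0.8, -0.0, -0.3]
gripper_width: -0.0002
```

```bash
python3 look.py w9; python3 - <<'E'
import cv2
a=cv2.imread("pics/w9.png")[60:310,150:450]
cv2.imwrite("pics/c6.png",cv2.resize(a,None,fx=2.4,fy=2.4,interpolation=cv2.INTER_CUBIC))
E
```

```text
18.475 [0.5049 0.0289 0.17  ] [-0.8 -0.  -0.3]
red []
green [([285.0, 193.0], 98, (np.float64(-42.0), np.float64(0.6)))]
yellow [([282.0, 126.0], 110, (np.float64(46.0), np.float64(1.3)))]
white [([285.0, 112.0], 22, (np.float64(81.0), np.float64(1.6))), ([284.0, 117.0], 29, (np.float64(64.0), np.float64(1.2))), ([266.0, 125.0], 69, (np.float64(46.0), np.float64(18.0))), ([282.0, 140.0], 57, (np.float64(28.0), np.float64(1.4))), ([282.0, 156.0], 56, (np.float64(10.0), np.float64(1.2))), ([282.0, 171.0], 49, (np.float64(-8.0), np.float64(0.8))), ([283.0, 184.0], 41, (np.float64(-26.0), np.float64(1.0))), ([287.0, 198.0], 15, (np.float64(-59.0), np.float64(0.0)))]
```

View pics/c6.png

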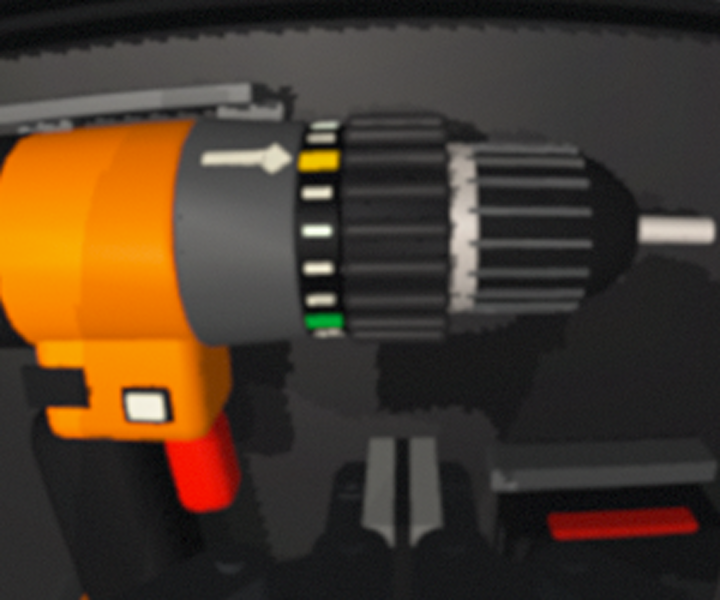

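```bash
python3 - <<'E'
from h import *
p=(.548,.0386,.2057)
S={"w1":([.50188,.05266,.30369],[-1.5712,-.0003,-2.8744],(.5486,.0351,.2057)),"w3":([.51991,.02994,.16319],[-1.57114,-.00085,-2.93812],p),"w9":([.5049,.0289,.17],[-1.571,0,-2.939],p)}
for n,(e,r,q) in S.items():
    s=dict(eef_pos=np.array(e),ee_rot=r);f=cv2.imread(f"pics/{n}.png").astype(int)
    g=w2pix(s,d2w(q,(-.043,.0691,.023)));yy,xx=np.mgrid[:400,:640]
    m=(f.min(2)>150)&(abs(xx-g[0])<20)&(abs(yy-g[1])<20)
    arrow=w2pix(s,d2w(q,(.0205,.026,.0205)))
    print(n,"obs",xx[m].mean().round(1),yy[m].mean().round(1),m.sum(),"up",w2pix(s,d2w(q,(-.043,.0691,.026))).round(1),"in",w2pix(s,d2w(q,(-.043,.0691,.020))).round(1))
E
```

```text
w1 obs 273.0 178.0 73 up [275.9 178.5] in [276.7 177. ]
w3 obs 207.4 254.5 145 up [203.2 258.7] in [206.2 254.3]
w9 obs 210.0 229.1 153 up [206.3 233. ] in [209.3 229.2]
```

```bash
python3 -c "
from h import *
print(finish_job())"
```

```text
the job is handed in; nothing more can be done
None
```

The drill is set, and I handed the job in at about 18.5 s of the 64 s. `finish_job()` gives no verdict, so what follows comes from my own checks.

- **Direction selector:** I pressed it straight down with the closed fingertips until it went solid at about 15 N, with the tip about 64 mm above the bench. Two later pictures place its white patch within 0.2 pixel rows of the "fully in" prediction and about 4 rows from "out". The force also had a 7 N sideways part at the end that I did not explain.
- **Clutch collar:** I turned it down 8 clicks, one rib push each, from the 14th setting to the 6th. The first try missed the ribs, so I moved the push about 2.5 mm closer. The last picture, taken with the fingers withdrawn, shows the yellow line at 46° and the arrow also at 46°.
- **Drill and surroundings:** The drill and band lines stayed where I measured them to within about 1–2 pixels. The force on the tool read under 1 N after withdrawal. I only moved over the drill, and did not take a final picture of the cup, tape measure, glue bottle or spare battery.

One check disagreed: my first estimate of the drill's position was 2–3.5 mm off along its axis, and I corrected it from the close pictures.

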